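# Uncover the upward-looking camera and set its polariser

## Task

Get the upward-looking inspection camera ready: push its dust cover aside until the lens is completely uncovered, and push the polariser lever round until it lies over the one long mark of the scale. Only push with the fingers, pinch and lift nothing, and do not shift the camera stand or the things around it.

Things in the scene. Friction and masses are not known exactly. Their poses are not given: they have to be found in the camera images.
- stand: free-standing camera stand, 2.4 to 3.5 kg, resting on the bench on rubber feet; slides if shoved with over about 12 N. Origin on the vertical lens axis at bench level; base plate 200 x 150 mm, 14 mm high, from 88 mm in front (-x) of the origin to 112 mm behind it. Its own -x points out from the middle of the scale, roughly to the robot; z up
- scale_centre (a point): centre of the flat black scale disc, on the lens axis, at its top face, 106 mm above the bench. Disc 124 mm dia, 6 mm thick; on its -x half nine white radial marks every 15 degrees from -60 to +60: eight short (11 mm) and one long, wide one (25 x 4 mm). Beyond the disc's edge the space is free down to the 14 mm base plate and the low bystanders (up to 88 mm)
- polariser (a joint): angle of the polariser ring (black, 68 mm dia, on the scale disc, top 119 mm above the bench) and its lever about the lens axis. 0: lever along the stand's -x; positive counter-clockwise seen from above; stops at -1.22 and 1.22 rad. The long mark is at +0.785 rad (45 degrees); it starts well below that. Stiff (about 0.7 N at the post), stays where it is left
- lever: lever fixed to the ring: aluminium bar 6 mm wide, from 110 to 116 mm above the bench, reaching 88 mm from the lens axis, with an upright round post near its end. Origin on the lens axis, 107 mm above the bench; its -x points along the lever to the post
- lever_post (a point): middle of the lever's upright round post: 12 mm dia, from 104 to 130 mm above the bench (this point at 117 mm), 86 mm from the lens axis, so 24 mm outside the edge of the scale disc. A finger may be lowered beside it to 92 mm above the bench
- long_mark (a point): point on the long mark of the scale, 56 mm from the lens axis and 107 mm above the bench; fixed to the stand, at +0.785 rad of joint polariser
- cover (a joint): angle of the dust cover: aluminium disc 66 mm dia on an arm, from 123 to 127 mm above the bench, swinging level about the pivot post behind the lens. 0: closed, centred over the lens; grows clockwise seen from above (disc goes to the stand's +y side); stop at 1.75 rad. The lens glass (50 mm dia) is clear from 0.85 rad on. Stiff (about 0.6 N at the pin), stays where it is left
- cover_pivot (a point): point on the cover's vertical pivot axis, 74 mm from the lens axis on the stand's +x side, 128 mm above the bench; hub 20 mm dia, up to 134 mm
- pin_mid (a point): middle of the upright round black pin on the cover: 10 mm dia, from 127 mm (cover's top face) to 153 mm above the bench (this point at 140 mm), 88 mm from the pivot axis, 14 mm beyond the cover disc's middle as seen from the pivot
- spare_lens: spare machine-vision lens standing upright, black, 45 dia x 56 high; origin centre of underside (bystander, loose)
- vacuum_cup: vacuum suction cup with metal stem standing on its cup, 36 dia x 62 high; origin centre of underside (bystander, loose)
- cleaner: small lens-cleaner bottle, 36 dia x 88 high; origin centre of underside (bystander, loose)
- lens_cap: flat black lens cap, 50 dia x 9 high; origin centre of underside (bystander, loose)
- hex_key: L-shaped hex key lying flat, 100 x 30 x 6; origin under the middle of the long arm (bystander, loose)
- dot_target: white calibration plate with a grid of dots, 90 x 90 x 6; origin centre of underside (bystander, loose)
- estop: emergency-stop box, 70 x 70 x 52 with a mushroom button up to 80 high; origin centre of underside (bystander, loose)
- screwdriver: screwdriver lying flat; origin at its underside (bystander, loose)

How it is judged (in metres and radians):
At the end, for the whole second after the job is handed in: The lever rests within 4 degrees (0.07 rad) of the long mark, the cover is swung at least 0.85 rad (clear of the lens), and the stand is at rest within 10 mm of where it stood (12 mm at the scale mark) (value of joint polariser between 0.715 and 0.855 rad and value of joint cover above 0.85 rad and distance of stand from where it was at the start of the episode below 0.01 m and distance of long_mark from where it was at the start of the episode below 0.012 m and velocity of joint polariser between -0.02 and 0.02 rad/s and linear speed of stand below 0.01 m/s); the robot touches nothing.
It fails at once if the camera stand is shifted by more than 10 mm (12 mm at the scale) or lifted (distance of stand from where it was at the start of the episode above 0.01 m or distance of long_mark from where it was at the start of the episode above 0.012 m).
It fails at once if the lever (its post or its bar) is taken between the fingers ((horizontal distance between the grasp point and lever_post below 0.006 m and z of the grasp point in the frame of lever_post below 0.022 m) or (x of the grasp point in the frame of lever between -0.092 and -0.034 m and y of the grasp point in the frame of lever between -0.006 and 0.006 m and z of the grasp point in the frame of lever below 0.016 m)).
It fails at once if the cover's pin is taken between the fingers (horizontal distance between the grasp point and pin_mid below 0.006 m and z of the grasp point in the frame of pin_mid below 0.022 m).
It fails at once if the polariser ring is gripped across (horizontal distance between the grasp point and scale_centre below 0.012 m and z of the grasp point in the frame of scale_centre below 0.024 m).
It fails at once if a thing standing around is moved by more than 25 mm, or lifted (distance of any of spare_lens, vacuum_cup, cleaner, lens_cap, hex_key, dot_target, estop, screwdriver from where it was at the start of the episode above 0.025 m).
It also fails if it takes over 54 s, if anything falls off the work surface, if the arm or the gripper's body presses on something with over 40 N, if the wrist force passes 120 N, or if a joint passes its speed limit or range.

## Robot

A 6-joint arm with a two-finger parallel gripper is mounted at the origin on the work surface. World frame = base frame: x ahead of the robot, y to its left, z up, the work surface at z = 0. Lengths are in m, angles in degrees, forces in N, time in s.
With the tool pointing down it reaches from about 0.35 to 0.85 m from the base axis. Payload 8.1 kg.
Tool frame: the origin (TCP) lies midway between the tips of the shut fingers; the grasp point (between the pads) lies 19 mm behind it (env.hold_point_z is the y of the grasp point in the tool frame, in m); y points along the fingers, x is the direction in which the jaws open and shut, and the axes are right-handed (so a half turn about y gives the same grasp; the last joint's range is limited). The gripper opens to 93 mm and grips with 3 to 60 N. Pads are 15 mm wide; open, the fingers measure 128 mm over their backs; the gripper's body (75 mm by 188 mm) begins 65 mm behind the grasp point.
Start: joints at [58.533, 7.471, 85.268, -0, 87.261, -4.893], TCP at [0.268, 0.537, 0.185] pointing down, gripper open.
Joint ranges: [-169.43, 169.43], [-51.17, 129.36], [1.28, 143.12], [-76.62, 256.62], [0, 156.53], [-152.29, 152.29]. Speed limits (degrees/s): [136.94, 136.94, 159.86, 180, 180, 180].

## Interface

Orientations are given as a 3x3 rotation matrix whose columns are the frame's x, y, z axes.
In Python, from workcell import env, jaws, ik, vision gives the robot as it stands. Calls block until the motion is done:
- env.move_pose(position, orientation): joint-space move of the TCP to a pose.
- env.move_l(position, ori=None, feed=0.15, f_stop=None): straight line of the TCP; ori=None keeps the orientation; feed is the mean speed in m/s. With f_stop (N) it stops when the force on the tool has changed by that much, and returns True; else False.
- env.goto_joints(angles): joint-space move.
- jaws.set_gripper(opening): finger opening in m; the grip force is fixed at half the most; returns when the fingers have stopped.
- env.wait(seconds).
- ik(position, orientation): joint angles nearest the present ones, or None.
- vision.snapshot(name): name is "scene" or "top" or "wrist"; returns the picture (400x640x3 uint8, red, green, blue); there is no depth.
- vision.camera_info(name): a dict with "fx", "fy", "cx", "cy" (pixels), "pose" (4x4, takes a point from camera to world coordinates). Camera axes: x right, y down, z forward; pixel columns grow to the right and rows downward; lengths in m; the calibration is good to about 2 mm. A picture is of the moment at which its call begins: read the wrist's pose just before it. camera_info takes no time and is no camera call; for the wrist camera it gives the pose at the moment of the call.
A pose or a line that the arm cannot do raises env.Unreachable and nothing moves.
- env.close_job(): hands the job in, once; it reports no verdict.
Readings, each from a call of its own:
- env.current_time_s(): time.
- env.current_qpos(): joint angles.
- env.current_joint_vel(): joint speeds.
- env.current_tau(): joint torques, N m.
- env.current_position(): TCP position.
- env.current_tcp_rot(): TCP orientation.
- env.current_force(): force on the tool from outside, world axes, zero at the start.
- env.current_ft_torque(): the same for the moment, N m.
- env.current_width(): finger opening in m.
Only numpy, scipy, OpenCV 4.12 (cv2) and the standard library are available. Lean on these libraries where they do the work, as an engineer would, in place of code of your own. Each camera call takes 0.05 s, during which the arm holds its last target. There are 200 camera calls.

## Working session

There is one attempt and no reset: what is moved stays moved. The work goes in short steps, each a Python script; the robot and the scene stay as the last script left them, time stands still between calls to the robot, and variables do not carry over. Pictures are saved under pics/ and viewed, about 8 in all and at most 12, crops included, and the job is handed in when it is done.

```bash
mkdir -p pics; ls
python3 - <<'E'
from workcell import env,jaws,ik,vision
import cv2,numpy as np
for n in ("top","scene"):
    im=vision.snapshot(n); cv2.imwrite(f"pics/{n}0.png",im[:,:,::-1])
    c=vision.camera_info(n); print(n,c["fx"],c["fy"],c["cx"],c["cy"]);print(np.round(c["pose"],4))
print(env.current_time_s(),env.current_tcp_rot(),env.hold_point_z)
E
```

```text
pics
top 361.75985220405374 361.75985220405374 318.98002681550736 198.5708656500463
[[-0.0024 -0.9954  0.0955  0.3946]
 [-1.      0.0016 -0.008  -0.0097]
 [ 0.0078 -0.0955 -0.9954  1.3371]
 [ 0.      0.      0.      1.    ]]
scene 360.9678328184232 360.9678328184232 321.2894649733897 198.04740279640902
[[-0.7911  0.4707 -0.3907  0.913 ]
 [ 0.6116  0.5962 -0.5201  0.5095]
 [-0.0119 -0.6504 -0.7595  0.8852]
 [ 0.      0.      0.      1.    ]]
0.1 [[ 4.47328400e-01 -8.45155119e-04 -8.94369380e-01]
 [ 8.94368310e-01 -1.38990272e-03  4.47329178e-01]
 [-1.62114898e-03 -9.99998677e-01  1.34136996e-04]] -0.0188
```

View pics/top0.png

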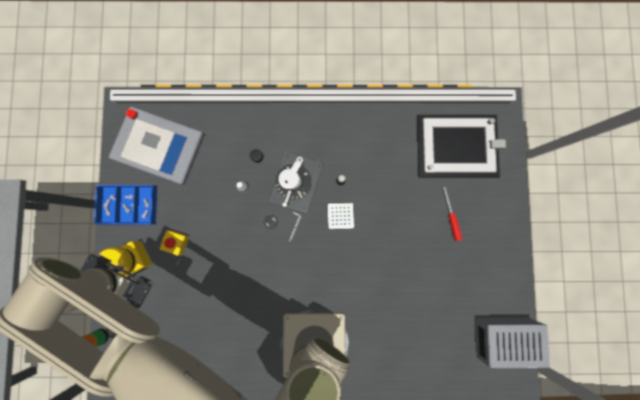

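View pics/scene0.png

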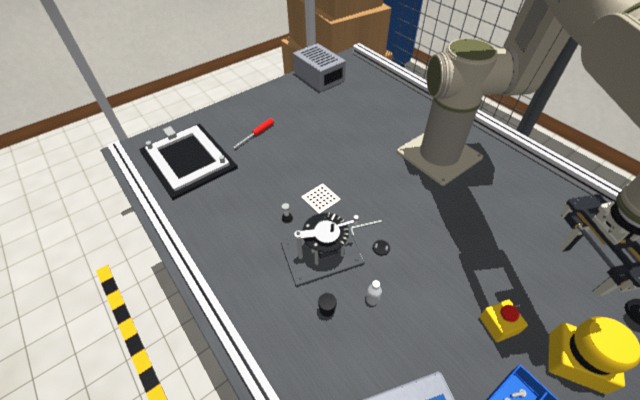

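The top view shows the stand with its cover disc at about (290,180), the pivot at (298,161) and the lever tip at (286,205). The lens, cleaner, vacuum cup, cap and hex key stand around it. Next I'll put the wrist camera above it for a close look.

```bash
cat > h.py <<'E'
from workcell import env,jaws,ik,vision
import cv2,numpy as np
def ray(c,uv,z):
    d=c["pose"][:3,:3]@np.array([(uv[0]-c["cx"])/c["fx"],(uv[1]-c["cy"])/c["fy"],1]); o=c["pose"][:3,3]
    return o+d*(z-o[2])/d[2]
def down(yaw): # jaw axis (tool x) at yaw in world xy, tool y down
    x=np.array([np.cos(yaw),np.sin(yaw),0]); y=np.array([0,0,-1.]); return np.column_stack([x,y,np.cross(x,y)])
def shot(name):
    c=vision.camera_info("wrist"); im=vision.snapshot("wrist"); cv2.imwrite(f"pics/{name}.png",im[:,:,::-1]); np.savez(f"pics/{name}.npz",**c); return im,c
E
python3 - <<'E'
from h import *
t=vision.camera_info("top")
lens=ray(t,(290,180),.125); piv=ray(t,(298,161),.128); print(lens,piv)
c=vision.camera_info("wrist"); R=env.current_tcp_rot(); p=env.current_position()
print("cam in tool",R.T@(c["pose"][:3,3]-p)); print(np.round(R.T@c["pose"][:3,:3],3),c["fx"])
off=R.T@(c["pose"][:3,3]-p); ax=R.T@c["pose"][:3,2]
best=None
for yaw in np.radians(np.arange(-180,180,15)):
    D=down(yaw); a=D@ax; cz=.125+.30
    cam=np.array([*(lens[:2]-a[:2]/a[2]*(-.30)*1),cz]); P=cam-D@off
    q=ik(P,D)
    if q is not None:
        m=np.abs(np.array(q)-env.current_qpos()).max()
        print(int(np.degrees(yaw)),P.round(3),np.round(q,0),round(m))
E
```

```text
[0.57408696 0.07838915 0.125     ] [0.63863627 0.05141096 0.128     ]
cam in tool [-0.00074124 -0.19900924  0.06757932]
[[ 1.    -0.    -0.   ]
 [-0.    -0.244  0.97 ]
 [-0.    -0.97  -0.244]] 322.8850368869304
-150 [0.577 0.071 0.226] [  2.   4.  85.   0.  91. 152.] 157
-135 [0.579 0.072 0.226] [  2.   4.  85.  -0.  91. 137.] 142
-119 [0.58  0.074 0.226] [  2.   4.  84.  -0.  91. 122.] 127
-105 [0.581 0.076 0.226] [  2.   5.  84.  -0.  91. 107.] 112
-90 [0.582 0.078 0.226] [ 3.  5. 84. -0. 91. 93.] 97
-75 [0.582 0.08  0.226] [ 3.  5. 84. -0. 91. 78.] 83
-59 [0.581 0.082 0.226] [ 3.  5. 84.  0. 91. 63.] 68
-45 [0.58  0.083 0.226] [ 3.  5. 84. -0. 91. 48.] 55
-29 [0.579 0.085 0.226] [ 3.  4. 84. -0. 91. 33.] 55
-14 [0.577 0.086 0.226] [ 3.  4. 85. -0. 91. 18.] 55
0 [0.575 0.086 0.226] [ 3.  4. 85. -0. 91.  3.] 55
14 [0.573 0.086 0.226] [  3.   3.  85.  -0.  91. -12.] 55
29 [0.571 0.086 0.226] [  3.   3.  86.  -0.  91. -27.] 55
45 [0.569 0.084 0.226] [  3.   3.  86.  -0.  91. -42.] 55
59 [0.568 0.083 0.226] [  3.   3.  86.   0.  91. -57.] 55
75 [0.567 0.081 0.226] [  3.   2.  86.  -0.  91. -72.] 67
90 [0.566 0.079 0.226] [  3.   2.  86.  -0.  91. -87.] 82
105 [0.566 0.077 0.226] [   3.    2.   86.   -0.   91. -102.] 97
119 [0.567 0.075 0.226] [   2.    2.   86.   -0.   91. -118.] 113
135 [0.568 0.073 0.226] [   2.    2.   86.   -0.   91. -133.] 128
150 [0.57  0.072 0.226] [   2.    3.   86.    0.   91. -148.] 143
```

Run:
```python
from h import *
D=down(0)
jaws.set_gripper(0.0)
env.move_pose([0.57,0.0,0.30],D)
im,c=shot("w1"); print(np.round(c["pose"],3),c["cx"],c["cy"],env.current_time_s(),env.current_width())
```

```text
[[ 1.     0.001 -0.     0.569]
 [ 0.001 -0.97  -0.244  0.068]
 [-0.001  0.244 -0.97   0.499]
 [ 0.     0.     0.     1.   ]] 325.1002068345437 198.30193779160612 3.8417 0.0004523384277055294
```

View pics/w1.png

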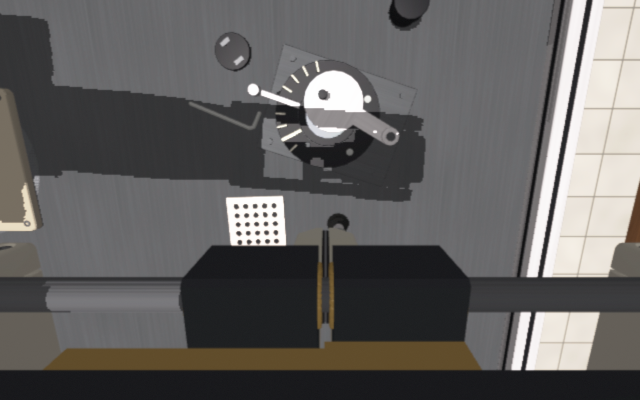

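The wrist view shows the lever post top at (253,89), the pin at (323,95), the cover disc centre at about (334,104) and the pivot at (391,136). The long mark runs about (283,139) to (300,131). I can now compute the geometry.

Run:
```python
from h import *
c=np.load("pics/w1.npz"); im=cv2.imread("pics/w1.png")
P=lambda u,z:ray(c,u,z)[:2]
post=P((253,89),.130); pin=P((323,95),.153); piv=P((391,136),.134); disc=P((334,104),.127)
m1=P((283,140),.107); m2=P((300,131),.107); h=im
print("post",post,"pin",pin,"piv",piv,"disc",disc,"mark",m1,m2)
ang=lambda v:np.degrees(np.arctan2(v[1],v[0]))
print("pin-piv",np.linalg.norm(pin-piv),ang(pin-piv),"disc",np.linalg.norm(disc-piv),ang(disc-piv))
print("mark dir",ang(m1-m2))
L=piv+74*1e-3*(pin-piv)/np.linalg.norm(pin-piv)
print("lens",L,"post r",np.linalg.norm(post-L),ang(post-L),"mark",ang(m1-L),np.linalg.norm(m1-L),np.linalg.norm(m2-L), "mark from lens", ang((m1+m2)/2-L))
cv2.imwrite("pics/w1c.png",cv2.resize(im[40:200,180:430],None,fx=3.2,fy=3.2,interpolation=cv2.INTER_CUBIC))
```

```text
post [0.4907117  0.09724343] pin [0.56685876 0.08964584] piv [0.64224378 0.04746825] disc [0.57883806 0.08181234] mark [0.51863335 0.04111622] [0.53917052 0.05169433]
pin-piv 0.08638200392334727 150.77318087417416 disc 0.07210965186010558 151.5575488181462
mark dir -152.7482875178254
lens [0.57766445 0.0836001 ] post r 0.08801659470430098 171.08270410847442 mark -144.25794682401192 0.07272930048662604 0.0499976126029353 mark from lens -142.6645199024981
```

View pics/w1c.png

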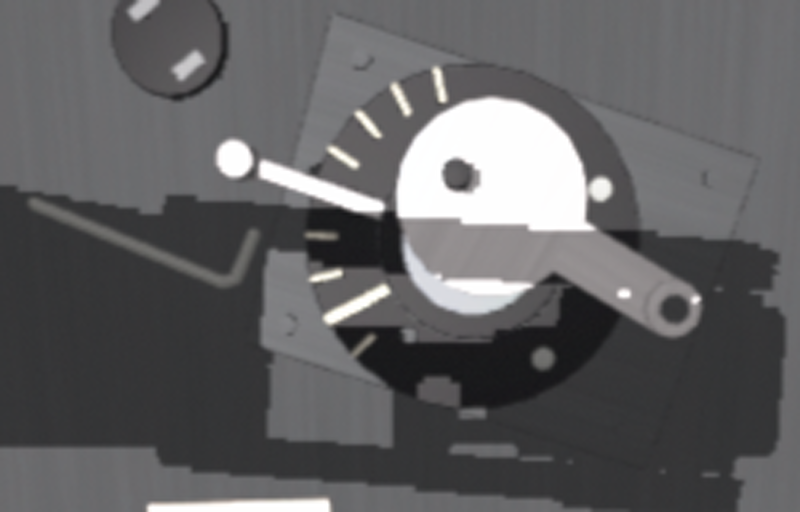

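The base edge and long mark put the stand's -x direction at about 162.5°. That makes the lens about (0.572, 0.070), the lever about 0 rad and the cover about 0.19 rad. I'll push the cover first, then push the lever to just short of the mark.

```bash
cat >> h.py <<'E'
piv=np.array([.6422,.0475]); L=np.array([.572,.0703])
u=lambda a:np.array([np.cos(np.radians(a)),np.sin(np.radians(a))])
def pose(c,r,a,side,off,z): # finger behind a post at angle a; side=+1: on its ccw side
    return np.array([*(c+r*u(a)+off*u(a+90*side)),z]),down(np.radians(a-180))
def sweep(c,r,side,a0,a1,off,z,f=8,step=8,feed=.06):
    p,D=pose(c,r,a0,side,.032,.22); env.move_pose(p,D)
    p[2]=z
    if env.move_l(p,D,feed=.12,f_stop=f): print("STOP descending",env.current_position()); return False
    for a in np.linspace(a0,a1,int(abs(a1-a0)/step)+2):
        p,D=pose(c,r,a,side,off,z)
        if env.move_l(p,D,feed=feed,f_stop=f): print("STOP at",a,env.current_position(),env.current_force()); return False
    print("F",env.current_force().round(2)); return True
def leave(c,r,side,a,z):
    p,D=pose(c,r,a,side,.03,z); env.move_l(p,D,feed=.08); p[2]=.22; env.move_l(p,D,feed=.2)
E
python3 - <<'E'
from h import *
if sweep(piv,.087,1,151,90,.0125,.134):
    leave(piv,.087,1,90,.134)
    print(env.current_time_s())
    if sweep(L,.090,-1,162,200,.0135,.100,step=6): leave(L,.090,-1,200,.100)
print(env.current_time_s())
env.move_pose([0.57,-.02,0.30],down(0)); shot("w2"); print(env.current_time_s(),env.current_force())
im=cv2.imread("pics/w2.png"); cv2.imwrite("pics/w2c.png",cv2.resize(im[30:230,180:430],None,fx=3,fy=3,interpolation=cv2.INTER_CUBIC))
E
```

```text
F [0.32 0.   0.74]
9.5083
F [-0.3   0.71  0.16]
15.4
16.1 [-0.25162299 -0.01424045  0.1002897 ]
```

View pics/w2c.png

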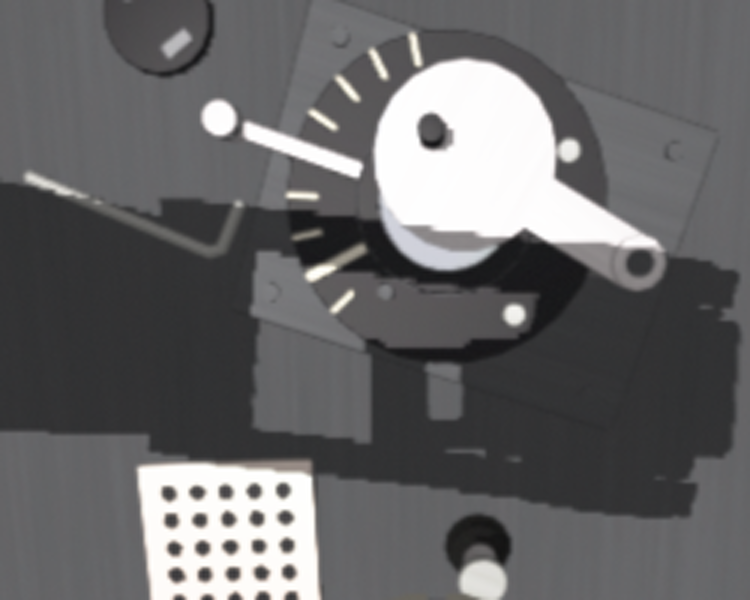

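The picture shows cover and lever unmoved, so the sweep made no push. I'll repeat the start of the cover sweep with position logging and look at it.

Run:
```python
from h import *
z=.134
p,D=pose(piv,.087,151,1,.032,.22); env.move_pose(p,D); print(p,env.current_position().round(4),env.current_time_s())
p[2]=z; print(env.move_l(p,D,feed=.12),env.current_position().round(4),env.current_time_s())
for a in (151,141):
    p,D=pose(piv,.087,a,1,.0125,z); print(env.move_l(p,D,feed=.06),p,env.current_position().round(4),env.current_force().round(2),env.current_time_s())
shot("w3"); cv2.imwrite("pics/s3.png",cv2.resize(vision.snapshot("scene")[150:320,220:470,::-1],None,fx=1.6,fy=1.6))
a=cv2.imread("pics/w3.png"); b=cv2.imread("pics/s3.png"); 
cv2.imwrite("pics/m3.png",np.vstack([a[:300],cv2.copyMakeBorder(b,0,0,0,640-b.shape[1],cv2.BORDER_CONSTANT)]))
```

```text
[0.55059418 0.06169061 0.22      ] [0.5499 0.0623 0.22  ] 16.7667
False [0.5513 0.0616 0.135 ] 17.6333
False [0.56004797 0.07874569 0.134     ] [0.5602 0.0792 0.134 ] [0.29 0.39 0.59] 18.1083
False [0.5667218  0.09253655 0.134     ] [0.5666 0.0924 0.1339] [-0.75 -0.54 -0.19] 18.5167
```

View pics/m3.png

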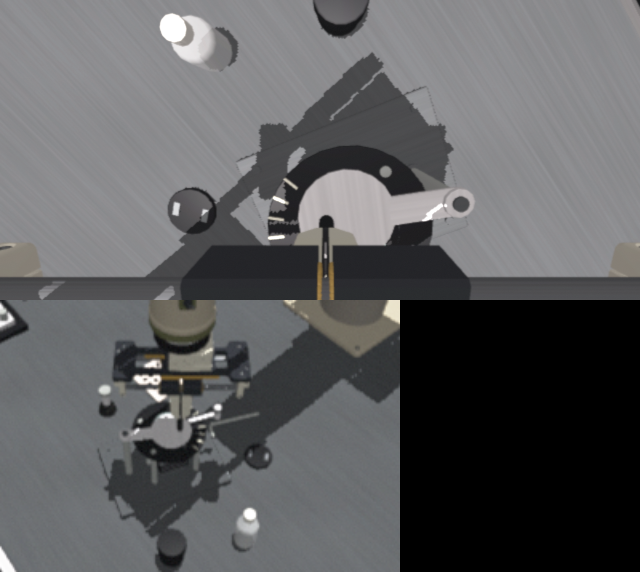

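The finger is directly behind the pin: finger at (326,232), pin at (326,222). I'll continue the arc and log each step.

Run:
```python
from h import *
z=.134
for a in (134,127,120):
    p,D=pose(piv,.087,a,1,.0125,z); print(env.move_l(p,D,feed=.06),p.round(4),env.current_position().round(4),env.current_force().round(2),env.current_time_s())
shot("w4"); 
a=cv2.imread("pics/w4.png"); cv2.imwrite("pics/w4c.png",a[60:300,120:520])
```

```text
False [0.5728 0.1014 0.134 ] [0.5726 0.1012 0.134 ] [-0.37  0.32 -0.1 ] 18.9417
False [0.5799 0.1095 0.134 ] [0.5796 0.1092 0.1339] [-0.4  -0.66  0.87] 19.2667
False [0.5879 0.1166 0.134 ] [0.5876 0.1163 0.1339] [ 0.07 -1.01  0.48] 19.5917
```

View pics/w4c.png

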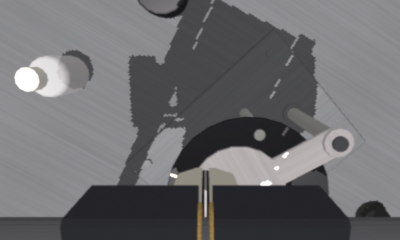

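Run:
```python
import cv2,numpy as np
z=[cv2.resize(cv2.imread(f"pics/{n}.png")[180:300,260:400],None,fx=2.8,fy=2.8,interpolation=cv2.INTER_CUBIC) for n in("w3","w4")]
s=cv2.resize(cv2.imread("pics/s3.png")[60:180,90:250],None,fx=4,fy=2.0*2)
m=np.hstack(z); m=cv2.convertScaleAbs(m,alpha=1.6,beta=30); cv2.imwrite("pics/z34.png",m)
```

```text
(no output)
```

View pics/z34.png

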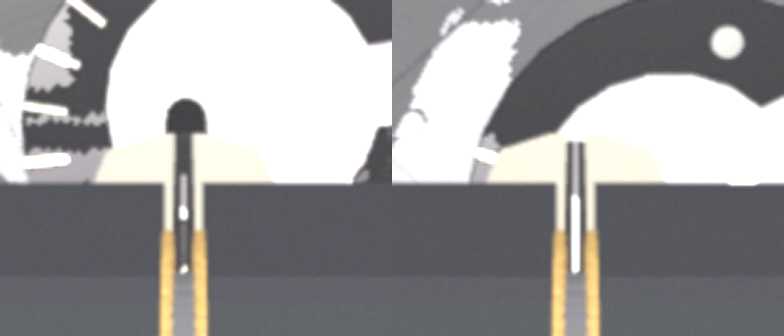

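Run:
```python
from h import *
C={n:np.load(f"pics/{n}.npz") for n in("w1","w2","w3","w4")}
def tri(obs):
    A=np.zeros((3,3));b=np.zeros(3)
    for n,uv in obs:
        o=C[n]["pose"][:3,3]; d=ray(C[n],uv,0)-o; d/=np.linalg.norm(d); M=np.eye(3)-np.outer(d,d); A+=M;b+=M@o
    return np.linalg.solve(A,b)
print("piv",tri([("w1",(391,136)),("w2",(180+638/3,30+262/3)),("w3",(460,203)),("w4",(460,203))]))
print("pin",tri([("w1",(323,95)),("w2",(324,73)),("w3",(326,221))]))
print("pin w1/w2",tri([("w1",(323,95)),("w3",(326,221))]))
for n in C: print(n,C[n]["pose"][:3,3].round(4))
print("pin w3 @.153",ray(C["w3"],(326,221),.153),"piv w3 @.134",ray(C["w3"],(460,203),.134))
c=vision.camera_info("wrist"); R=env.current_tcp_rot(); print(env.current_position(),R.round(3),R.T@(c["pose"][:3,3]-env.current_position()),env.current_width())
```

```text
piv [0.64233288 0.04722249 0.13074127]
pin [0.56660686 0.09208028 0.13001469]
pin w1/w2 [0.56648334 0.09138928 0.12749151]
w1 [0.5693 0.0677 0.4988]
w2 [0.569  0.047  0.4968]
w3 [0.6082 0.1443 0.3329]
w4 [0.6452 0.1497 0.3329]
pin w3 @.153 [0.57149467 0.09806712 0.153     ] piv w3 @.134 [0.64168225 0.04898299 0.134     ]
[0.58753413 0.11620691 0.13389595] [[ 0.504 -0.     0.864]
 [-0.864 -0.     0.504]
 [ 0.    -1.    -0.   ]] [ 1.27706264e-04 -1.99019877e-01  6.65236436e-02] 0.0002625584183153726
```

Run:
```python
from h import *
p=env.current_position(); 
p[:2]=L+.050*u(75); env.move_l([*p[:2],.134],feed=.1)
print(env.move_l([*p[:2],.085],feed=.03,f_stop=3),env.current_position(),env.current_force().round(2),env.current_time_s())
env.move_l([*p[:2],.16],feed=.1)
s=vision.snapshot("scene"); c=vision.camera_info("scene"); T=np.linalg.inv(c["pose"])@np.array([*env.current_position(),1]); print(env.current_position(),c["fx"]*T[0]/T[2]+c["cx"],c["fy"]*T[1]/T[2]+c["cy"])
cv2.imwrite("pics/s5.png",cv2.resize(s[170:300,230:400,::-1],None,fx=4.5,fy=4.5,interpolation=cv2.INTER_CUBIC))
```

```text
True [0.5850423  0.11877759 0.09317495] [0.27 1.02 3.61] 21.125
[0.58428985 0.1185093  0.15889324] 333.33468422135616 232.61438380061153
```

View pics/s5.png

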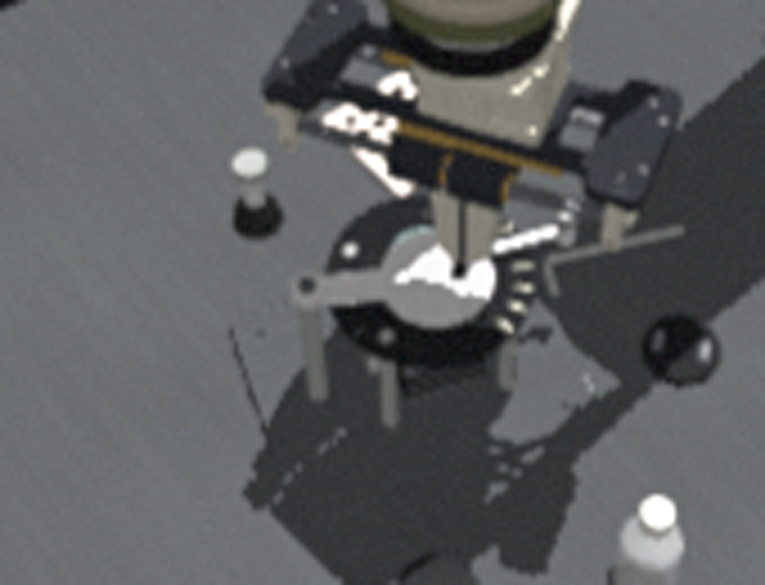

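The contact at TCP z = 0.093 was probably on the cover (0.127), and both camera views show the real tips well above the nominal TCP. So the fingers passed over both posts. I'll measure the real tip height by touching clear bench.

Run:
```python
from h import *
env.move_l([*env.current_position()[:2],.22],feed=.2)
env.move_pose([.40,.05,.14],down(0)); env.move_l([.40,.05,.03],feed=.15,f_stop=5)
print(env.current_position())
print(env.move_l([.40,.05,-.05],feed=.03,f_stop=4),env.current_position(),env.current_force().round(2),env.current_time_s())
env.move_l([.40,.05,.14],feed=.2)
```

```text
[0.40076792 0.05002044 0.03081522]
True [ 0.39999136  0.05001134 -0.03372383] [-1.54  0.38  7.5 ] 26.3
```

The real tips sit 33 mm above the reported TCP. I'll repeat both sweeps with that offset, with more height clearance for the gripper body.

Run:
```python
from h import *
dz=.033
if sweep(piv,.087,1,151,90,.0125,.135-dz):
    leave(piv,.087,1,90,.135-dz)
    print(env.current_time_s())
    if sweep(L,.089,-1,162,200,.0135,.113-dz,step=6): leave(L,.089,-1,200,.113-dz)
print(env.current_time_s())
env.move_pose([0.57,-.02,0.30],down(0)); shot("w6"); print(env.current_time_s())
im=cv2.imread("pics/w6.png"); cv2.imwrite("pics/w6c.png",cv2.resize(im[30:230,180:430],None,fx=3,fy=3,interpolation=cv2.INTER_CUBIC))
```

```text
F [0.04 0.24 0.71]
33.4917
F [-0.14  0.71 -0.68]
39.65
40.35
```

View pics/w6c.png

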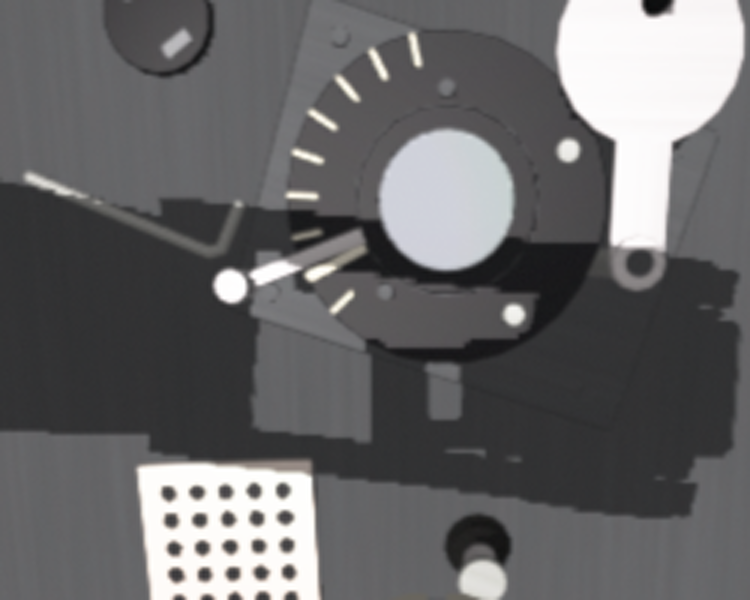

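Cover is open and the lens is clear. The lever (post at crop (231,286)) lies just short of the long mark (about (306,276) to (366,247)). I'll compute the remaining angle, with the marks giving the stand's yaw.

Run:
```python
from h import *
c=np.load("pics/w6.npz"); P=lambda x,y,z:ray(c,(180+x/3,30+y/3),z)[:2]
ang=lambda v:np.degrees(np.arctan2(v[1],v[0]))%360
C=P(446.5,196,.106); post=P(231,286,.130); print("C",C,"post",post,np.linalg.norm(post-C),ang(post-C), "about L",ang(post-L))
print("bar",ang(P(255,275,.116)-P(360,238,.116)))
for n,(x,y) in {"-60":(416,49),"-45":(379,64),"-30":(347,88),"-15":(323,119),"0":(308,157),"15":(302,195),"30":(306,236),"60":(342,301),"long":(335,262)}.items():
    d=P(x,y,.106)-C; print(n,ang(d).round(1),(ang(d)-(int(n) if n!="long" else 45)).round(1),np.linalg.norm(d).round(4))
```

```text
C [0.57182124 0.0717765 ] post [0.49207303 0.03843171] 0.08643871399760467 202.69106474543597 about L 201.738038285606
bar 198.69780606983895
-60 102.5 162.5 0.0535
-45 118.3 163.3 0.0535
-30 134.1 164.1 0.0539
-15 149.3 164.3 0.0545
0 165.0 165.0 0.0548
15 179.7 164.7 0.0557
30 195.3 165.3 0.0566
60 223.9 163.9 0.0572
long 209.5 164.5 0.0501
```

Run:
```python
from h import *
from scipy.optimize import least_squares
c=np.load("pics/w6.npz"); P=lambda x,y,z:ray(c,(180+x/3,30+y/3),z)[:2]
A=np.array([-60,-45,-30,-15,0,15,30,60]); X=np.array([P(*q,.106) for q in[(416,49),(379,64),(347,88),(323,119),(308,157),(302,195),(306,236),(342,301)]])
f=lambda p:(np.array([p[:2]+p[3]*u(a+p[2]*100) for a in A])-X).ravel()
s=least_squares(f,[.572,.0705,1.63,.056],x_scale=[.01,.01,.01,.01]); C=s.x[:2]; y=s.x[2]*100
print(C,y,s.x[3],np.abs(s.fun).max())
ang=lambda v:np.degrees(np.arctan2(v[1],v[0]))%360
post=P(231,286,.130); d=post-C; print("post r",np.linalg.norm(d),"polariser",ang(d)-y, "long",ang(P(335,262,.106)-C)-y)
```

```text
[0.57196401 0.06924409] 162.26340213575915 0.05583872822631827 0.000501363587242315
post r 0.08562693152319227 polariser 38.827244003175934 long 44.62731786785733
```

Run:
```python
from h import *
z=.08
if sweep(L,.089,-1,198,206.1,.0135,z,step=9): leave(L,.089,-1,206.1,z)
print(env.current_time_s())
env.move_pose([0.57,-.02,0.30],down(0)); shot("w7"); print(env.current_time_s())
im=cv2.imread("pics/w7.png"); cv2.imwrite("pics/w7c.png",cv2.resize(im[30:230,180:430],None,fx=3,fy=3,interpolation=cv2.INTER_CUBIC))
```

```text
F [-0.52  0.1  -0.79]
44.3583
45.0417
```

View pics/w7c.png

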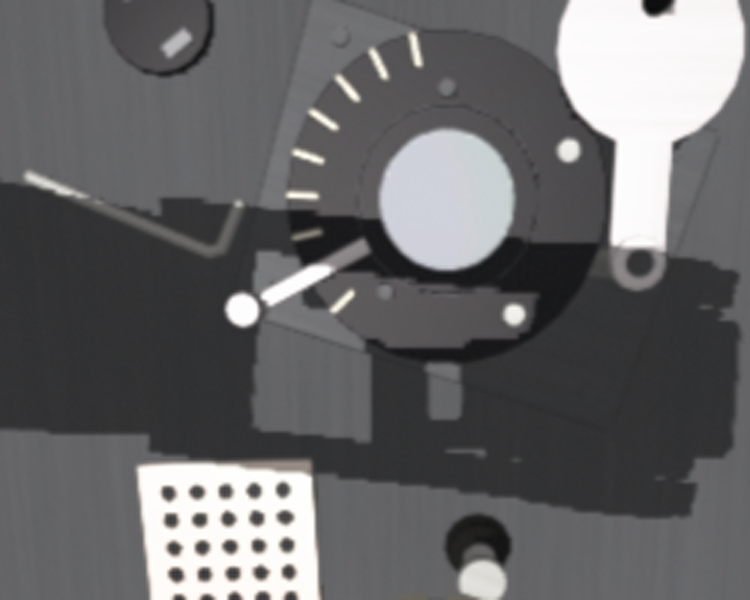

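The lever now covers the long mark, with its post at crop (242,310). I'll check the angle in numbers and hand in if it's within tolerance.

Run:
```python
from h import *
c=np.load("pics/w7.npz"); p=ray(c,(180+242/3,30+310/3),.130)[:2]-[.57196,.06924]
a=np.degrees(np.arctan2(p[1],p[0]))%360-162.26; print(a,np.radians(a))
if abs(a-45)<2.5: env.close_job(); print("closed")
```

```text
45.17664015640065 0.7884811157178774
the job is handed in; nothing more can be done
closed
```

The lens is uncovered, the polariser lever lies over the long mark, and I've handed the job in (it returns no verdict). Both were moved by pushing with the shut fingers only.

**Final checks, from the last wrist picture:**
- **Lever:** the post sits at 45.2° (0.788 rad), against a target of 45° ± 4°, and its bar hides the long mark.
- **Cover:** it is swung to about 1.25 rad, which is the commanded end angle and was not measured separately. The picture shows the whole lens glass clear.
- **Stand and surroundings:** the stand and nearby items in view sit at the same pixels in the close-up views before and after pushing. The items out of that view were never approached. No sweep hit its 8 N force stop.
- **Time:** about 45 s of the 54 s allowed, with the gripper well above everything.

**What went wrong on the way:**
- **First pass missed:** my first sweep passed over both posts and moved nothing. A touch on the bare bench showed the real fingertips are about 33 mm above the reported TCP, so I repeated both pushes with that offset.
- **Extra contact:** while tracing this I also touched the stand (probably the cover) from above with about 3.6 N.
- **Lens centre:** my first estimate was off by about 1 to 2 mm. I refitted it from the scale marks before the final lever push.

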